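# Set the pressure gauges out in order of size for calibration

### The arm

A 6-joint arm with a two-finger parallel gripper is mounted at the origin on the work surface. World frame = base frame: x ahead of the robot, y to its left, z up, the work surface at z = 0. Lengths are in mm, angles in degrees, forces in N, time in s.
With the tool pointing down it reaches from about 350 to 850 mm from the base axis. Payload 8.1 kg.
Tool frame: the origin (TCP) lies at the very end of the fingers, on their centre line; the grasp point (between the pads) lies 19 mm behind it (pinch_z is the z of the grasp point in the tool frame, in mm); z points along the fingers, y is the direction in which the jaws open and shut (so a half turn about z gives the same grasp; the last joint's range is limited). The gripper opens to 85 mm and grips with 20 to 120 N. Pads are 22 mm wide; open, the fingers measure 114 mm over their backs; the gripper's body (76 mm by 85 mm) begins 54 mm behind the grasp point. The pads swing forward as they close: fully open they stand 13 mm farther back than shut.
Start: joints at [69.018, 7.471, 85.268, -0, 87.261, -4.893], TCP at [166.253, 576.511, 195.392] pointing down, gripper open.
Joint ranges: [-169.43, 169.43], [-51.17, 129.36], [1.28, 143.12], [-76.62, 256.62], [0, 156.53], [-152.29, 152.29]. Speed limits (degrees/s): [136.94, 136.94, 159.86, 180, 180, 180].

### API

Orientations are given as [roll, pitch, yaw] about the fixed x, y, z axes, in that order (R = Rz(yaw) Ry(pitch) Rx(roll)).
In Python, from bench import * gives the robot as it stands.
- The arm moves only by the shell command python3 -m creep 'ROWS' [FORCE]. ROWS is a JSON object of lists of equal length, an entry for each row: "translation": the shift along the tool's x, y, z in mm, a list of three; "rotation": the turn, a rotation vector about the tool's x, y, z in rad, a list of three; "claw": the finger opening in mm, from 0 to 85.4. In form: {"translation": [[dx, dy, dz], ...], "rotation": [[ax, ay, az], ...], "claw": [claw, ...]}. A call has 1 to 10 rows; each row shifts and turns the commanded pose from where the row before left it, along the tool's axes as they then stand; what a row does not reach is not made up. A row lasts 1/10 s, in which the tool goes at most 50 mm and 8.59 degrees, less where a joint would pass 70% of its speed; a pose out of reach is approached as far as the arm can. A call is refused whole if a number of a shift passes 50 or a number of a turn 0.15, either way. A call with a gripper value outside its range is refused whole. The fingers move at their own pace and stop on an object; FORCE is the grip in N (left out, the last holds). Time passes only in rows, so rows that do not move let the fingers close. It gives the time, the measured TCP pose, the force and the opening at its end, in the units of the state.
- sense(): the state, without advancing time (a new reading comes with each control period).
- snapshot(name): name is "scene" or "top" or "wrist"; returns a dict with "frame" (420x560x3 uint8, red, green, blue), "intrinsics" (3x3 intrinsics, pixels), "extrinsics" (4x4, takes a point from camera to world coordinates). Camera axes: x right, y up, looking along -z (the intrinsics and any distortion apply to the point x, -y, -z); pixel columns grow to the right and rows downward; lengths in mm; the calibration is good to about 2 mm. A picture is of the moment at which its call begins. There is no depth.
- hand_in(): hands the job in, once; it reports no verdict.
The state is a dict: "time": time; "joint_pos": joint angles; "qd": joint speeds; "joint_efforts": joint torques, N m; "tool_pos": TCP position; "tcp_rot": TCP orientation; "ft_force": force on the tool from outside, world axes, zero at the start; "wrist_torque": the same for the moment, N m; "finger_gap": finger opening in mm.
Only numpy, scipy, OpenCV 4.12 (cv2) and the standard library are available. Lean on these libraries where they do the work, as an engineer would, in place of code of your own. Each camera call takes 0.05 s, during which the arm holds its last target.

### The job

Line the four pressure gauges up on the strip's pads for calibration in order of dial size, the smallest at the end of the strip nearest the hand pump and the largest at the far end, one centred on each pad. Lay each one flat with its dial up and its stem pointing squarely off the strip's front edge, the one towards the robot. Set them down gently without dropping them, and leave the yellow manometer where it is.

Things in the scene. Friction and masses are not known exactly. Their poses are not given: they have to be found in the camera images.
- gauge_28: Pressure gauge, the smallest, steel case, white dial with black ticks, lying loose on its back with the dial up. Round case 30 mm in diameter, 22 mm high. Origin: centre of the underside of the case; z up out of the dial; x points away from the stem: the brass stem (10 mm square, then a thread) sticks out along -x, low down on the case, to 37 mm from the case centre. Grip it across the case, along its y.
- gauge_40: Pressure gauge, the second smallest, black case, white dial with black ticks, lying loose on its back with the dial up. Round case 41 mm in diameter, 26 mm high. Origin: centre of the underside of the case; z up out of the dial; x points away from the stem: the brass stem (12 mm square, then a thread) sticks out along -x, low down on the case, to 46 mm from the case centre. Grip it across the case, along its y.
- gauge_50: Pressure gauge, the second largest, steel case, white dial with black ticks, lying loose on its back with the dial up. Round case 52 mm in diameter, 29 mm high. Origin: centre of the underside of the case; z up out of the dial; x points away from the stem: the brass stem (14 mm square, then a thread) sticks out along -x, low down on the case, to 55 mm from the case centre. Grip it across the case, along its y.
- gauge_63: Pressure gauge, the largest, black case, white dial with black ticks, lying loose on its back with the dial up. Round case 64 mm in diameter, 31 mm high. Origin: centre of the underside of the case; z up out of the dial; x points away from the stem: the brass stem (15 mm square, then a thread) sticks out along -x, low down on the case, to 64 mm from the case centre. Grip it across the case, along its y.
- pad_1: Round black rubber pad with blue rim, 72 mm diameter, 3 mm thick, number 1 of 4 on the low aluminium strip, counted from its left (+y) end; pitch about 95 mm. Fixed. Origin: centre of its underside, 12 mm above the table (gauges stand 15 mm above it). y along the row; x to the strip's rear edge, with a lip 18 mm above the table 46 mm away; -x to the front edge, 49 mm away.
- pad_2: Round black rubber pad with blue rim, 72 mm diameter, 3 mm thick, number 2 of 4 on the low aluminium strip, counted from its left (+y) end; pitch about 95 mm. Fixed. Origin: centre of its underside, 12 mm above the table (gauges stand 15 mm above it). y along the row; x to the strip's rear edge, with a lip 18 mm above the table 46 mm away; -x to the front edge, 49 mm away.
- pad_3: Round black rubber pad with blue rim, 72 mm diameter, 3 mm thick, number 3 of 4 on the low aluminium strip, counted from its left (+y) end; pitch about 95 mm. Fixed. Origin: centre of its underside, 12 mm above the table (gauges stand 15 mm above it). y along the row; x to the strip's rear edge, with a lip 18 mm above the table 46 mm away; -x to the front edge, 49 mm away.
- pad_4: Round black rubber pad with blue rim, 72 mm diameter, 3 mm thick, number 4 of 4 on the low aluminium strip, counted from its left (+y) end; pitch about 95 mm. Fixed. Origin: centre of its underside, 12 mm above the table (gauges stand 15 mm above it). y along the row; x to the strip's rear edge, with a lip 18 mm above the table 46 mm away; -x to the front edge, 49 mm away.
- pump: Hand pressure pump, fixed, at the left (+y) or the right (-y) side of the bench, beyond one end of the strip: grey base plate 270 x 170 mm with two dark barrels and a green round reference gauge on a post, 236 mm high in all. Origin: centre of the underside of the base. It changes places with a white power supply (240 x 130 x 155 mm).
- manometer: Yellow pocket digital manometer, 85 x 52 mm, 26 mm high, lying loose among the gauges. Origin: centre of its underside, x along its length. To be left alone.

How it is judged (in metres and radians):
At the end, for the whole second after the job is handed in: Each gauge lies flat (within 0.1 rad), released and at rest on its own pad, centred within 13 mm and no more than 5 mm above it; in order of size, the smallest on the pad nearest the pump; stems pointing off the front edge, within 0.4 rad of square (angle between each of gauge_28, gauge_40, gauge_50, gauge_63's own z axis and vertical below 0.1 rad and linear speed of each of gauge_28, gauge_40, gauge_50, gauge_63 below 0.02 m/s and angular speed of each of gauge_28, gauge_40, gauge_50, gauge_63 below 0.2 rad/s and contact force between each of gauge_28, gauge_40, gauge_50, gauge_63 and the fingers below 0.05 N and ((world y of pump above 0 m and horizontal distance between gauge_28 and pad_1 below 0.013 m and z of gauge_28 in the frame of pad_1 below 0.008 m and angle between the x axis of gauge_28 and the x axis of pad_1, either way round below 0.4 rad and y of pad_2 in the frame of gauge_28 below -0.03 m and horizontal distance between gauge_40 and pad_2 below 0.013 m and z of gauge_40 in the frame of pad_2 below 0.008 m and angle between the x axis of gauge_40 and the x axis of pad_2, either way round below 0.4 rad and y of pad_3 in the frame of gauge_40 below -0.03 m and horizontal distance between gauge_50 and pad_3 below 0.013 m and z of gauge_50 in the frame of pad_3 below 0.008 m and angle between the x axis of gauge_50 and the x axis of pad_3, either way round below 0.4 rad and y of pad_4 in the frame of gauge_50 below -0.03 m and horizontal distance between gauge_63 and pad_4 below 0.013 m and z of gauge_63 in the frame of pad_4 below 0.008 m and angle between the x axis of gauge_63 and the x axis of pad_4, either way round below 0.4 rad and y of pad_3 in the frame of gauge_63 above 0.03 m) or (world y of pump below 0 m and horizontal distance between gauge_63 and pad_1 below 0.013 m and z of gauge_63 in the frame of pad_1 below 0.008 m and angle between the x axis of gauge_63 and the x axis of pad_1, either way round below 0.4 rad and y of pad_2 in the frame of gauge_63 below -0.03 m and horizontal distance between gauge_50 and pad_2 below 0.013 m and z of gauge_50 in the frame of pad_2 below 0.008 m and angle between the x axis of gauge_50 and the x axis of pad_2, either way round below 0.4 rad and y of pad_3 in the frame of gauge_50 below -0.03 m and horizontal distance between gauge_40 and pad_3 below 0.013 m and z of gauge_40 in the frame of pad_3 below 0.008 m and angle between the x axis of gauge_40 and the x axis of pad_3, either way round below 0.4 rad and y of pad_4 in the frame of gauge_40 below -0.03 m and horizontal distance between gauge_28 and pad_4 below 0.013 m and z of gauge_28 in the frame of pad_4 below 0.008 m and angle between the x axis of gauge_28 and the x axis of pad_4, either way round below 0.4 rad and y of pad_3 in the frame of gauge_28 above 0.03 m))); the robot touches nothing.
It fails at once if a gauge was dropped or thrown (moving freely faster than 0.7 m/s, a fall of some 25 mm) ((linear speed of gauge_28 above 0.7 m/s and contact force between gauge_28 and the fingers below 0.01 N) or (linear speed of gauge_40 above 0.7 m/s and contact force between gauge_40 and the fingers below 0.01 N) or (linear speed of gauge_50 above 0.7 m/s and contact force between gauge_50 and the fingers below 0.01 N) or (linear speed of gauge_63 above 0.7 m/s and contact force between gauge_63 and the fingers below 0.01 N)).
It fails at once if the yellow manometer was shifted by more than 20 mm (distance of manometer from where it was at the start of the episode above 0.02 m).
It also fails if it takes over 96 s, if anything falls off the work surface, if the arm or the gripper's body presses on something with over 40 N, if the wrist force passes 120 N, or if a joint passes its speed limit or range.

## Working session

There is one attempt and no reset: what is moved stays moved. The work goes in short steps, Python scripts to look and compute and a shell command to move; the robot and the scene stay as the last step left them, time stands still between calls to the robot, and variables do not carry over. Pictures are saved under pics/ and viewed, and the job is handed in when it is done.

```bash
ls; mkdir -p pics; python3 - <<'E'
from bench import *
import cv2
for n in ("scene","top","wrist"):
    s=snapshot(n); cv2.imwrite(f"pics/{n}0.png",s["frame"][:,:,::-1]); print(n,s["intrinsics"],s["extrinsics"])
print(sense())
E
```

```text
pics
scene [[451.10900969   0.         276.25211876]
 [  0.         451.10900969 210.94924179]
 [  0.           0.           1.        ]] [[-6.84409639e-01 -5.63591801e-01  4.62544839e-01  1.32049098e+03]
 [ 7.29078495e-01 -5.33637867e-01  4.28573418e-01  7.39986706e+02]
 [ 5.29097734e-03  6.30551274e-01  7.76129562e-01  1.34545453e+03]
 [ 0.00000000e+00  0.00000000e+00  0.00000000e+00  1.00000000e+00]]
top [[438.252196     0.         282.19037744]
 [  0.         438.252196   207.56106524]
 [  0.           0.           1.        ]] [[ 4.58775731e-03  9.88220918e-01 -1.52965254e-01  3.22627460e+02]
 [-9.99947512e-01  5.93493002e-03  8.35160573e-03  2.33190274e+01]
 [ 9.16106956e-03  1.52918910e-01  9.88196277e-01  1.54395570e+03]
 [ 0.00000000e+00  0.00000000e+00  0.00000000e+00  1.00000000e+00]]
wrist [[369.5285533    0.         277.80416028]
 [  0.         369.5285533  212.83782156]
 [  0.           0.           1.        ]] [[ 2.76773279e-01 -9.14026900e-01 -2.96565978e-01  8.97641351e+01]
 [ 9.60933452e-01  2.62665285e-01  8.72573665e-02  5.99471788e+02]
 [-1.85799314e-03 -3.09130676e-01  9.51017756e-01  3.73063632e+02]
 [ 0.00000000e+00  0.00000000e+00  0.00000000e+00  1.00000000e+00]]
{'time': 0.15, 'joint_pos': array([ 6.90167232e+01,  7.50509242e+00,  8.53161790e+01, -3.55311652e-04,
        8.72594005e+01, -4.89225646e+00]), 'qd': array([ 0.00910749, -0.13886427, -0.16840783,  0.06670978,  0.08347247,
        0.07478291]), 'joint_efforts': array([-1.00372548e-03, -5.70058966e+01, -5.01159775e+01, -3.92536558e-04,
        9.54011281e-03, -1.17630298e-04]), 'tool_pos': array([166.10338793, 576.06361569, 194.57440707]), 'tcp_rot': array([-1.79919592e+02, -6.52628792e-03,  1.63908992e+02]), 'ft_force': array([0.20725603, 0.60480321, 1.0014339 ]), 'wrist_torque': array([-0.05977061,  0.00324307, -0.01543443]), 'finger_gap': 85.36216849066538}
```

View pics/top0.png

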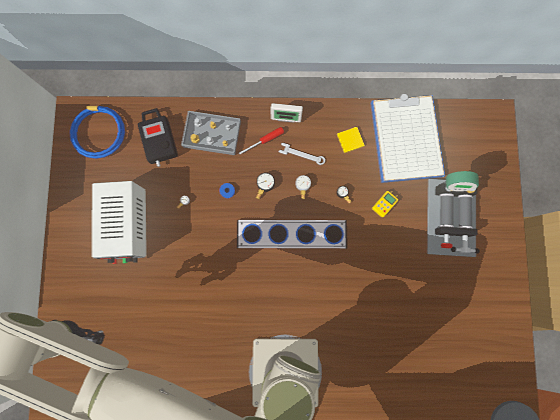

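View pics/scene0.png

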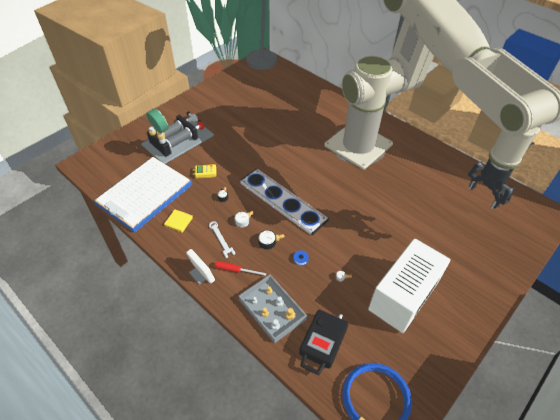

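View pics/wrist0.png

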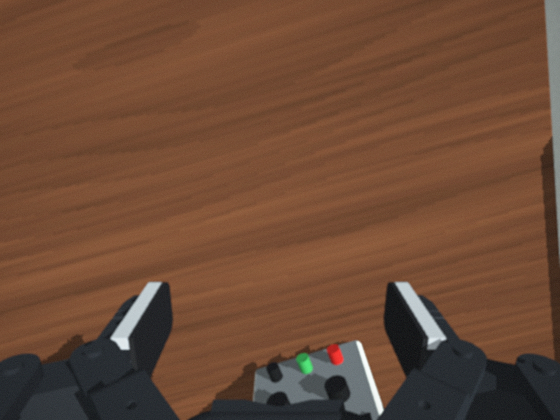

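The top view shows the pump on the right (about (455,215)), so it is on the −y side. Gauge_28 therefore goes on pad_4 and gauge_63 on pad_1. The gauges are at (184,200) for 28, (343,190) for 40, (303,183) for 50 and (265,182) for 63, and the manometer is at (385,203).

```bash
cat > h.py <<'E'
from bench import *
import numpy as np, cv2
def ray(s,u,v,z):
    K=s["intrinsics"];E=s["extrinsics"]
    d=np.linalg.inv(K)@np.array([u,v,1.0]); d=E[:3,:3]@(d*[1,-1,-1]); o=E[:3,3]
    return o+d*(z-o[2])/d[2]
def proj(s,p):
    K=s["intrinsics"];E=s["extrinsics"]
    c=E[:3,:3].T@(np.array(p)-E[:3,3]); q=K@(c*[1,-1,-1]); return q[:2]/q[2]
E
python3 - <<'E'
from h import *
s=snapshot("top"); f=s["frame"]
c=f[150:260,150:430][:,:,::-1]
cv2.imwrite("pics/top1.png",cv2.resize(c,None,fx=2.8,fy=2.8,interpolation=cv2.INTER_CUBIC))
hsv=cv2.cvtColor(f,cv2.COLOR_RGB2HSV)
H,S,V=[hsv[...,i].astype(int) for i in range(3)]
def blobs(m,mina):
    n,l,st,ce=cv2.connectedComponentsWithStats(m.astype(np.uint8))
    return [(st[i],ce[i]) for i in range(1,n) if st[i][4]>=mina]
roi=np.zeros(H.shape,bool); roi[160:260,170:430]=1
print("white")
for st,ce in blobs(roi&(S<50)&(V>190),12): print(st,ce.round(1))
print("brass")
for st,ce in blobs(roi&(H>12)&(H<28)&(S>110)&(V>150),4): print(st,ce.round(1))
print("blue")
for st,ce in blobs(roi&(H>100)&(H<130)&(S>120),10): print(st,ce.round(1), ray(s,*ce,15).round(1))
E
```

```text
white
[314 160  11   5  22] [319.1 161.5]
[382 160  48  20 831] [405.4 168.4]
[258 174  16  15 183] [265.4 180.9]
[296 176  15  14 161] [302.8 182.5]
[339 187   9   9  63] [342.7 191. ]
[181 196   8   8  42] [184.5 199.5]
[239 220  25  16 110] [245.7 224.2]
[311 220  17   1  17] [319. 220.]
[316 231   8   7  29] [319.8 234. ]
brass
[256 189   8  10  45] [259.1 193.3]
[300 190   5   9  37] [302.4 193.8]
[371 191  27  26 276] [383.7 204.5]
[344 196   7   8  30] [347.3 199.2]
[178 203   4   5  10] [179.7 204.8]
blue
[379 160   8  22  39] [381.1 171.2] [ 693.5 -343.4   15. ]
[220 183  15  15 155] [226.9 190.2] [620.4 206.7  15. ]
[242 224  20  20  86] [251.3 233.4] [467.2 117.9  15. ]
[269 224  19  20  77] [278.  234.3] [464.7  24.7  15. ]
[296 224  20  20  82] [305.2 233.4] [468.4 -70.6  15. ]
[324 224  19  20  81] [332.8 233.8] [ 467.4 -167.1   15. ]
```

View pics/top1.png

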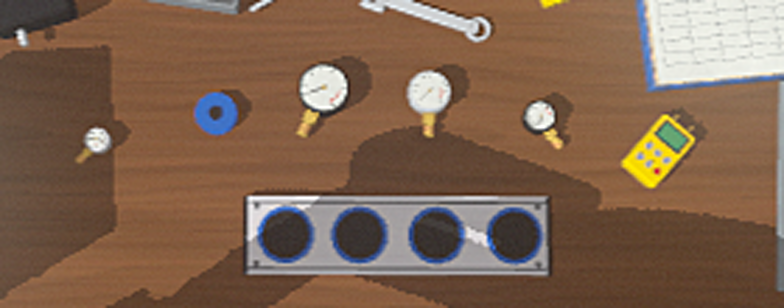

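```bash
python3 - <<'E'
from h import *
s=snapshot("top"); f=s["frame"]
hsv=cv2.cvtColor(f,cv2.COLOR_RGB2HSV)
H,S,V=[hsv[...,i].astype(int) for i in range(3)]
W={28:((184.5,199.5),(179.7,204.8),22,8),40:((342.7,191),(347.3,199.2),26,9),50:((302.8,182.5),(302.4,193.8),29,10),63:((265.4,180.9),(259.1,193.3),31,10)}
for k,(a,b,h,zb) in W.items():
    p=ray(s,*a,h);q=ray(s,*b,zb);d=q-p
    print(k,p.round(1),q.round(1),"stem dir",np.degrees(np.arctan2(d[1],d[0])).round(1),np.hypot(*d[:2]).round(1))
m=((H>100)&(H<130)&(S>100)).astype(np.uint8)
for x0 in (242,269,296,324):
    mm=np.zeros_like(m);mm[222:246,x0-1:x0+21]=m[222:246,x0-1:x0+21]
    pts=cv2.convexHull(cv2.findNonZero(mm))
    w=np.array([ray(s,*p[0],15)[:2] for p in pts],np.float32)
    (c,r)=cv2.minEnclosingCircle(w);e=cv2.fitEllipse(w);print("pad",c,r,e)
print(ray(s,385,203,26))
E
```

```text
28 [584.8 354.2  22. ] [568.1 373.5   8. ] stem dir 131.0 25.5
40 [ 618.  -202.9   26. ] [ 591.7 -221.3    9. ] stem dir -145.0 32.1
50 [647.1 -61.8  29. ] [610.1 -61.4  10. ] stem dir 179.3 37.0
63 [651.6  70.2  31. ] [610.9  92.8  10. ] stem dir 150.9 46.5
pad (467.38885498046875, 116.757080078125) 34.84479904174805 ((467.3812561035156, 116.7896728515625), (68.20783996582031, 68.9250717163086), 99.67020416259766)
pad (467.509033203125, 24.852994918823242) 35.00406265258789 ((467.2885437011719, 24.836837768554688), (67.86033630371094, 69.6629638671875), 76.17315673828125)
pad (467.5429382324219, -71.32673645019531) 35.104190826416016 ((467.46014404296875, -71.25740814208984), (67.99075317382812, 69.82073974609375), 79.20217895507812)
pad (467.8321228027344, -169.15118408203125) 34.924922943115234 ((467.50830078125, -168.96629333496094), (67.75554656982422, 69.7052993774414), 92.80774688720703)
[ 576.00610708 -351.1643406    26.        ]
```

```bash
cat >> h.py <<'E'
from scipy.spatial.transform import Rotation as Ro
def go(x,y,z,yaw):
    st=sense(); p=np.array(st["tool_pos"]); r=st["tcp_rot"]
    dy=(yaw-r[2]+180)%360-180
    R=Ro.from_euler("xyz",[180,0,r[2]],degrees=True); R2=Ro.from_euler("xyz",[180,0,yaw],degrees=True)
    d=np.array([x,y,z])-p
    print("at",p.round(1),np.round(r,2),"gap",round(st["finger_gap"],1),"t",st["time"])
    tilt=(Ro.from_euler("xyz",r,degrees=True).inv()*R).as_rotvec()
    print("turn z rad",round(-np.radians(dy),3),"shift no turn",R.inv().apply(d).round(1),"after turn",R2.inv().apply(d).round(1),"untilt",tilt.round(4))
E
python3 - <<'E'
import bench; print([n for n in dir(bench) if not n.startswith('_')])
from h import *
go(585,354,160,131)
E
```

```text
['PlanningError', 'hand_in', 'pinch_z', 'sense', 'snapshot']
at [166.2 576.2 194.9] [-179.95   -0.    163.91] gap 85.2 t 0.25
turn z rad 0.574 shift no turn [-464.   -97.5   34.9] after turn [-442.5  170.3   34.9] untilt [-0.0008 -0.0001  0.    ]
```

```bash
python3 -m creep '{"translation":[[-25,-5,0],[-40,-8,0],[-48,-10,0],[-48,-10,0],[-48,-10,0],[-48,-10,0],[-48,-10,0],[-48,-10,0],[-48,-10,0],[-40,-9,0]],"rotation":[[0,0,0],[0,0,0],[0,0,0],[0,0,0],[0,0,0],[0,0,0],[0,0,0],[0,0,0],[0,0,0],[0,0,0]],"claw":[85,85,85,85,85,85,85,85,85,85]}' 80
python3 - <<'E'
from h import *
go(585,354,140,131)
E
```

```text
time: 1.25
tool_pos: [566.6, 364.1, 195.1]
tcp_rot: [-180.0, 0.0, 163.9]
ft_force: [0.0, 1.1, 0.1]
finger_gap: 85.2
at [566.6 364.1 195.1] [-1.7998e+02  1.0000e-02  1.6386e+02] gap 85.2 t 1.25
turn z rad 0.573 shift no turn [-20.5  -4.6  55.1] after turn [-19.7   7.3  55.1] untilt [-0.0003  0.0001 -0.    ]
```

```bash
python3 -m creep '{"translation":[[-20,-4,0],[0,0,14],[0,0,14],[0,0,14],[0,0,13],[0,0,0],[0,0,0]],"rotation":[[0,0,0],[0,0,0.143],[0,0,0.143],[0,0,0.143],[0,0,0.143],[0,0,0],[0,0,0]],"claw":[85,85,85,85,85,85,85]}'
python3 - <<'E'
from h import *
go(585,354,140,131)
s=snapshot("wrist"); cv2.imwrite("pics/w1.png",s["frame"][:,:,::-1]); print(proj(s,[585,354,22]))
E
```

```text
time: 1.95
tool_pos: [582.3, 356.4, 140.2]
tcp_rot: [-180.0, -0.0, 131.4]
ft_force: [0.1, -0.4, -0.5]
finger_gap: 84.8
at [582.3 356.4 140.2] [-1.7995e+02 -1.0000e-02  1.3139e+02] gap 84.8 t 1.95
turn z rad 0.007 shift no turn [-3.6  0.4  0.2] after turn [-3.6  0.4  0.2] untilt [-0.0009 -0.0002  0.    ]
[277.61486933 198.43325795]
```

View pics/w1.png

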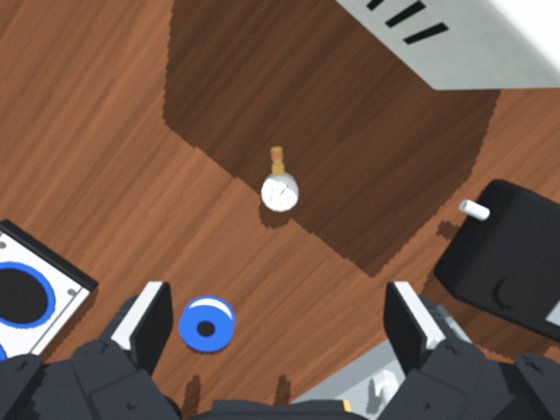

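The wrist view shows gauge_28's dial at about (280,192), with the stem pointing up to (277,152). That is close to the predicted (278,198). Measuring it by mask now.

```bash
cat >> h.py <<'E'
def gauge(h,zs,approx,rad=60,name="wrist",fn=None):
    """white dial ellipse + brass stem near approx (world xyz)"""
    s=snapshot(name); f=s["frame"]
    if fn: cv2.imwrite(fn,f[:,:,::-1])
    hsv=cv2.cvtColor(f,cv2.COLOR_RGB2HSV); H,S,V=[hsv[...,i].astype(int) for i in range(3)]
    u,v=proj(s,approx); yy,xx=np.mgrid[:f.shape[0],:f.shape[1]]
    roi=(np.hypot(xx-u,yy-v)<rad)
    def best(m):
        n,l,st,ce=cv2.connectedComponentsWithStats((m&roi).astype(np.uint8))
        i=1+int(np.argmax(st[1:,4])); return (l==i).astype(np.uint8),ce[i],st[i]
    wm,_,a=best((S<60)&(V>120)); hull=cv2.convexHull(cv2.findNonZero(wm))
    w=np.array([ray(s,*p[0],h)[:2] for p in hull],np.float32)
    c,r=cv2.minEnclosingCircle(w); e=cv2.fitEllipse(w)
    bm,bc,b=best((H>10)&(H<28)&(S>130)&(V>90)); q=ray(s,*bc,zs)[:2]
    d=q-np.array(e[0]); 
    print("dial circ",np.round(c,1),round(r,1),"ell",np.round(e[0],1),np.round(e[1],1),"stem",q.round(1),"px",a[4],b,"dist",np.hypot(*d).round(1),"gauge x yaw",round((np.degrees(np.arctan2(d[1],d[0]))+360)%360-180,1))
E
python3 - <<'E'
from h import *
gauge(22,8,[585,354,22])
E
```

```text
dial circ [582.3 359.1] 17.1 ell [582.4 358.9] [31.5 34.1] stem [589.6 323.1] px 1164 [ 217  169  105   89 4217] dist 36.5 gauge x yaw 101.3
```

```bash
sed -i 's/(H>10)&(H<28)&(S>130)&(V>90)/(H>=HB)\&(H<28)\&(S>110)\&(V>90)/; s/fn=None):/fn=None,HB=15):/' h.py; python3 - <<'E'
from h import *
s=snapshot("wrist");hsv=cv2.cvtColor(s["frame"],cv2.COLOR_RGB2HSV);print(hsv[[152,165,170],277],hsv[140,[260,277]],hsv[230,200])
gauge(22,8,[585,354,22])
E
```

```text
[[ 14 141 176]
 [ 20 142 189]
 [ 20 142 187]] [[ 11 136  88]
 [ 11 130  92]] [ 11 140 162]
dial circ [582.4 359.1] 17.0 ell [582.4 358.9] [31.6 34.2] stem [568.3 372.3] px 1159 [269 157  15  17 204] dist 19.5 gauge x yaw -43.4
```

```bash
python3 -m creep '{"translation":[[-1,0,20],[0,0,35],[0,0,35],[0,0,25],[0,0,12],[0,0,7],[0,0,0],[0,0,0]],"rotation":[[0,0,-0.03],[0,0,0],[0,0,0],[0,0,0],[0,0,0],[0,0,0],[0,0,0],[0,0,0]],"claw":[85,85,85,85,85,85,60,45]}' 60
python3 - <<'E'
from h import *
go(583.5,356.5,5,133)
E
```

```text
time: 2.95
tool_pos: [584.5, 356.4, 8.3]
tcp_rot: [179.9, 0.0, 132.9]
ft_force: [0.4, -0.5, 0.3]
finger_gap: 58.6
at [584.5 356.4   8.3] [1.7985e+02 4.0000e-02 1.3287e+02] gap 58.6 t 2.95
turn z rad -0.002 shift no turn [ 0.8 -0.7  3.3] after turn [ 0.8 -0.7  3.3] untilt [0.0026 0.0008 0.    ]
```

```bash
python3 -m creep '{"translation":[[0,0,2],[0,0,0],[0,0,0],[0,0,0],[0,0,0],[0,0,0],[0,0,0]],"rotation":[[0,0,0],[0,0,0],[0,0,0],[0,0,0],[0,0,0],[0,0,0],[0,0,0]],"claw":[45,35,28,24,20,20,20]}' 60
python3 - <<'E'
from h import *
go(467.5,-167.7,120,180)
s=snapshot("wrist"); cv2.imwrite("pics/w2.png",s["frame"][:,:,::-1])
E
```

```text
time: 3.65
tool_pos: [583.2, 355.7, 4.4]
tcp_rot: [-180.0, -0.0, 132.9]
ft_force: [-0.9, 0.2, -0.3]
finger_gap: 19.9
at [583.2 355.7   4.4] [-180.     -0.    132.86] gap 19.9 t 3.65
turn z rad -0.823 shift no turn [-305.  -440.9 -115.6] after turn [ 115.7 -523.4 -115.6] untilt [-0.0001 -0.      0.    ]
```

View pics/w2.png

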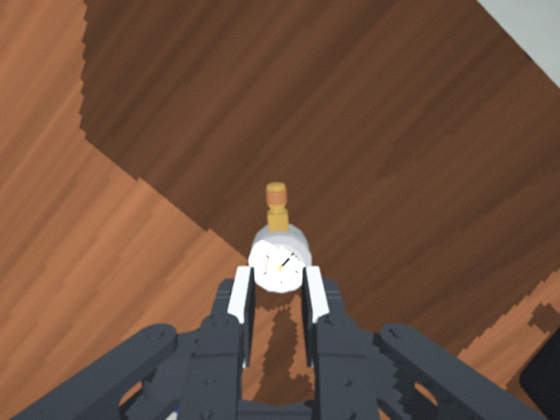

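```bash
python3 - <<'E'
from h import *
print(pinch_z)
s=snapshot("wrist"); p=sense()["tool_pos"]; print(proj(s,p),proj(s,p+[0,0,19]),proj(s,p+[0,0,22]), proj(s,[583.5,356.5,22]),proj(s,[583.5,356.5,0]))
gauge(22,8,[583,356,22],rad=100)
print(s["extrinsics"].round(2), sense())
t=snapshot("top"); cv2.imwrite("pics/t2.png",cv2.resize(t["frame"][150:250,140:300][:,:,::-1],None,fx=5,fy=5,interpolation=cv2.INTER_CUBIC))
E
```

```text
-18.700000000000003
[276.39787487 252.96993499] [276.2298426  269.37266333] [276.20011772 272.27430402] [277.72737107 267.42115958] [277.76036707 249.01828199]
dial circ [588.8 351. ] 30.8 ell [593.9 345.6] [48.8 74.4] stem [569.1 371.7] px 4958 [266 203  24  29 547] dist 36.0 gauge x yaw -46.5
[[ 7.3000e-01 -6.5000e-01 -2.1000e-01  5.2916e+02]
 [ 6.8000e-01  7.0000e-01  2.3000e-01  4.1522e+02]
 [-0.0000e+00 -3.1000e-01  9.5000e-01  1.8297e+02]
 [ 0.0000e+00  0.0000e+00  0.0000e+00  1.0000e+00]] {'time': 3.8, 'joint_pos': array([ 2.70853629e+01,  2.87103387e+01,  8.01053569e+01,  2.06919804e-04,
        7.11908986e+01, -1.57741949e+01]), 'qd': array([-0.0085956 , -0.03268334, -0.14914053, -0.00643616,  0.06123315,
        0.07871245]), 'joint_efforts': array([ 1.03628448e-03, -7.11826587e+01, -4.59096658e+01, -5.74398496e-05,
        2.25259282e-03, -6.66987916e-06]), 'tool_pos': array([583.19899686, 355.75838776,   4.3291686 ]), 'tcp_rot': array([-1.79993707e+02, -1.98110475e-03,  1.32859491e+02]), 'ft_force': array([-0.34544106,  0.46562431,  0.66992254]), 'wrist_torque': array([ 0.00834981, -0.00165602,  0.02197929]), 'finger_gap': 19.737988167736674}
```

View pics/t2.png

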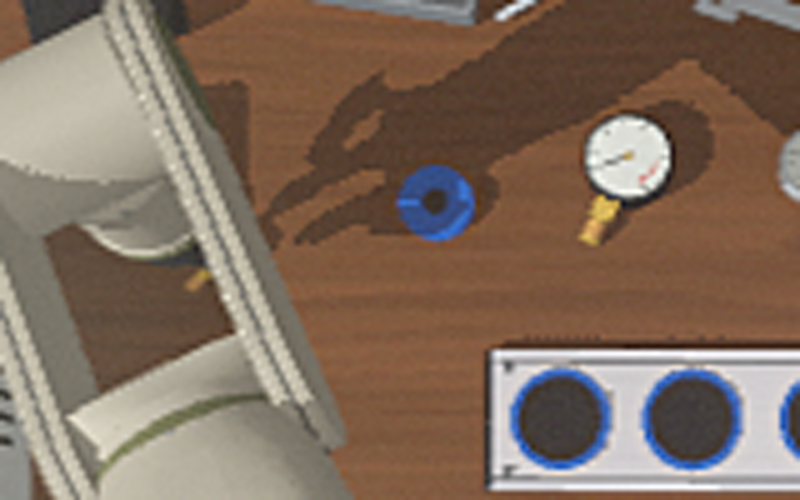

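```bash
python3 -m creep '{"translation":[[0,0,0],[0,0,0]],"rotation":[[0,0,0],[0,0,0]],"claw":[16,16]}' 60
python3 - <<'E'
from h import *
s=snapshot("wrist"); cv2.imwrite("pics/w3.png",cv2.resize(s["frame"][180:,180:380][:,:,::-1],None,fx=2.4,fy=2.4))
E
```

```text
time: 4.05
tool_pos: [583.2, 355.8, 4.4]
tcp_rot: [180.0, -0.0, 132.9]
ft_force: [-1.1, -0.1, 0.2]
finger_gap: 16.0
```

View pics/w3.png

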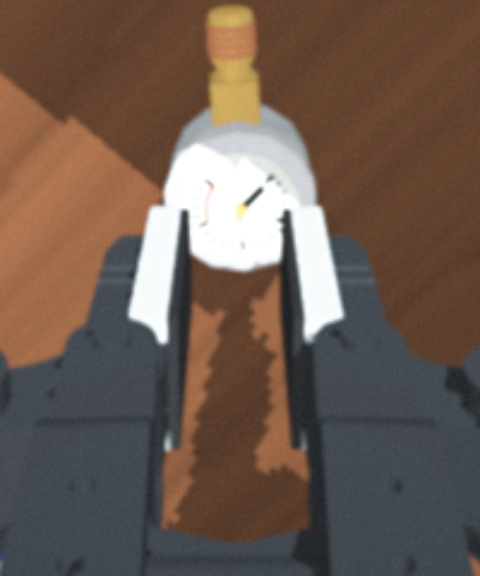

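```bash
python3 - <<'E'
from h import *
s=snapshot("scene"); p=sense()["tool_pos"]; u,v=proj(s,p); print(u,v,proj(s,p+[0,0,19]),proj(s,p+[0,0,73]))
u,v=int(u),int(v)
c=s["frame"][v-80:v+40,u-80:u+80][:,:,::-1]; cv2.imwrite("pics/s3.png",cv2.resize(c,None,fx=5,fy=5,interpolation=cv2.INTER_CUBIC))
E
```

```text
339.6490599060555 276.5960333952437 [340.2889768  273.69982085] [342.17684949 265.15546042]
```

View pics/s3.png

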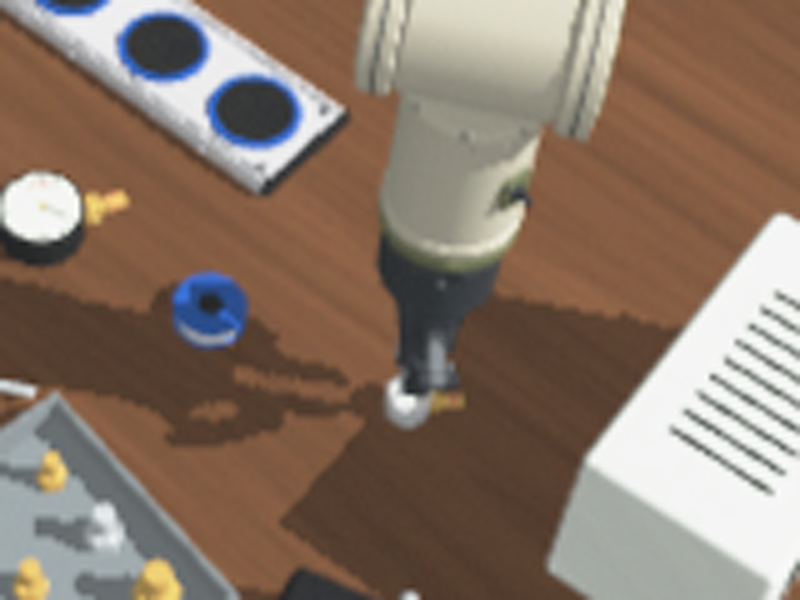

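```bash
python3 -m creep '{"translation":[[0,0,0],[0,0,0],[0,0,0],[0,0,0]],"rotation":[[0,0,0],[0,0,0],[0,0,0],[0,0,0]],"claw":[50,50,50,50]}' 60
python3 - <<'E'
from h import *
s=snapshot("wrist"); cv2.imwrite("pics/w4.png",cv2.resize(s["frame"][180:,140:420][:,:,::-1],None,fx=2.4,fy=2.4))
E=s["extrinsics"]; st=sense(); R=Ro.from_euler("xyz",st["tcp_rot"],degrees=True)
print(R.inv().apply(E[:3,3]-st["tool_pos"]))
for g in (16,50):
  for z in (0,-10,-20,-30,-40):
    print(g,z,proj(s,st["tool_pos"]+R.apply([11,g/2,z])).round(1),proj(s,st["tool_pos"]+R.apply([11,-g/2,z])).round(1))
E
```

```text
time: 4.55
tool_pos: [583.2, 355.8, 4.4]
tcp_rot: [180.0, -0.0, 132.9]
ft_force: [-1.1, -0.4, -0.0]
finger_gap: 50.0
[  80.35402298    0.79988645 -178.61216282]
16 0 [291.9 233.5] [261.  233.5]
16 -10 [292.6 240.8] [260.1 240.8]
16 -20 [293.4 249. ] [259.1 249. ]
16 -30 [294.3 258.2] [258.  258.1]
16 -40 [295.3 268.4] [256.7 268.4]
50 0 [324.7 233.5] [228.1 233.4]
50 -10 [327.1 240.9] [225.5 240.8]
50 -20 [329.9 249. ] [222.6 249. ]
50 -30 [332.9 258.2] [219.4 258.1]
50 -40 [336.3 268.5] [215.7 268.4]
```

View pics/w4.png

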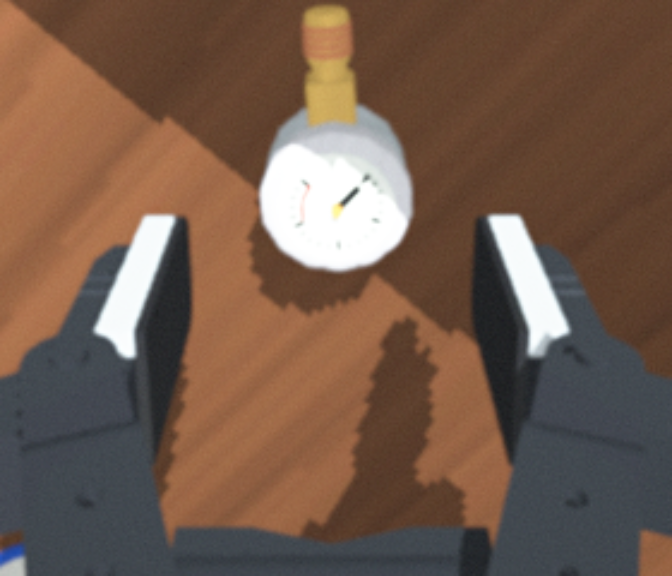

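The fingers closed to 16 mm without touching the gauge. In the wrist view their tips sit at v≈269, which means they are about 40 mm short of the reported TCP. I'll go lower in small steps and watch the force.

```bash
python3 -m creep '{"translation":[[0,0,5],[0,0,5],[0,0,5],[0,0,5],[0,0,0]],"rotation":[[0,0,0],[0,0,0],[0,0,0],[0,0,0],[0,0,0]],"claw":[50,50,50,50,50]}' 60
python3 - <<'E'
from h import *
s=snapshot("wrist"); cv2.imwrite("pics/w5.png",cv2.resize(s["frame"][180:,140:420][:,:,::-1],None,fx=2.4,fy=2.4))
E
```

```text
time: 5.1
tool_pos: [582.3, 355.3, -17.2]
tcp_rot: [-179.9, -0.0, 132.9]
ft_force: [-0.9, -0.5, -0.1]
finger_gap: 50.1
```

View pics/w5.png

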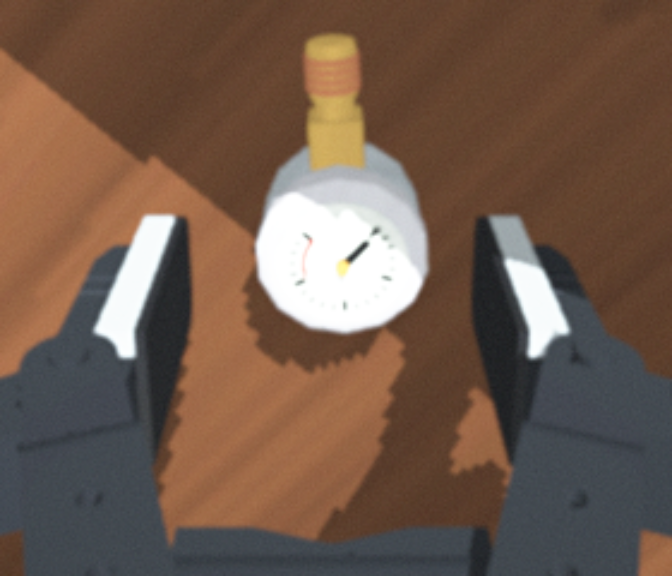

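```bash
python3 -m creep '{"translation":[[0,0,5],[0,0,5],[0,0,4],[0,0,2],[0,0,0]],"rotation":[[0,0,0],[0,0,0],[0,0,0],[0,0,0],[0,0,0]],"claw":[50,50,50,50,50]}' 60
python3 - <<'E'
from h import *
go(583.5,356.5,-35,133)
s=snapshot("wrist"); cv2.imwrite("pics/w6.png",cv2.resize(s["frame"][180:,140:420][:,:,::-1],None,fx=2.4,fy=2.4))
st=sense();R=Ro.from_euler("xyz",st["tcp_rot"],degrees=True)
for h in (22,0): print(proj(s,[583.5,356.5,h]))
E
```

```text
time: 5.65
tool_pos: [582.8, 355.5, -32.3]
tcp_rot: [-179.9, -0.0, 132.9]
ft_force: [0.2, 0.0, -0.1]
finger_gap: 49.9
at [582.8 355.5 -32.3] [-1.7994e+02 -1.0000e-02  1.3286e+02] gap 49.9 t 5.65
turn z rad -0.002 shift no turn [0.3 1.1 2.7] after turn [0.3 1.1 2.7] untilt [-0.001  -0.0002  0.    ]
[278.6124472  310.22201629]
[278.5818567  282.46429215]
```

View pics/w6.png

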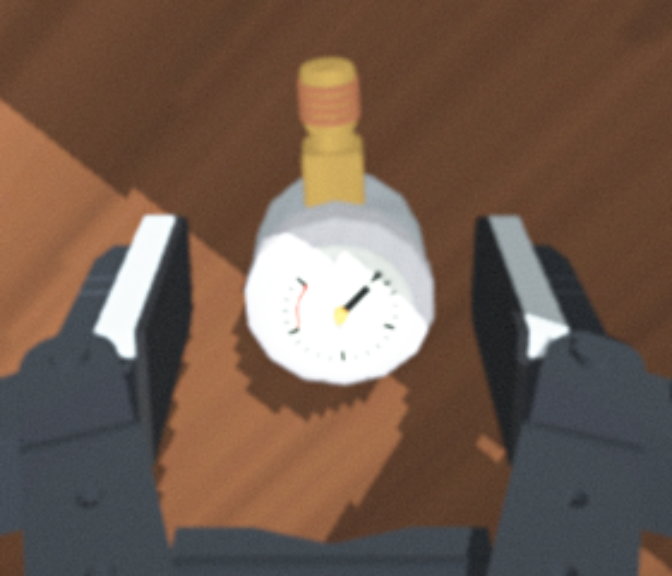

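```bash
python3 -m creep '{"translation":[[0,0,1],[0,0,0],[0,0,0],[0,0,0],[0,0,0],[0,0,0],[0,0,0]],"rotation":[[0,0,0],[0,0,0],[0,0,0],[0,0,0],[0,0,0],[0,0,0],[0,0,0]],"claw":[40,34,30,26,22,22,22]}' 60
python3 -m creep '{"translation":[[0,0,-6],[0,0,-12],[0,0,-15],[0,0,-15],[0,0,-10],[0,0,0],[0,0,0]],"rotation":[[0,0,0],[0,0,0],[0,0,0],[0,0,0],[0,0,0],[0,0,0],[0,0,0]],"claw":[22,22,22,22,22,22,22]}' 60
python3 - <<'E'
from h import *
s=snapshot("wrist"); cv2.imwrite("pics/w7.png",cv2.resize(s["frame"][180:,140:420][:,:,::-1],None,fx=2.4,fy=2.4))
E
```

```text
time: 6.4
tool_pos: [583.7, 356.0, -32.1]
tcp_rot: [180.0, 0.0, 132.9]
ft_force: [-0.7, 0.4, 3.8]
finger_gap: 27.9
time: 7.1
tool_pos: [583.5, 355.9, 25.9]
tcp_rot: [180.0, 0.0, 132.9]
ft_force: [-0.7, -0.1, -1.3]
finger_gap: 28.0
```

View pics/w7.png

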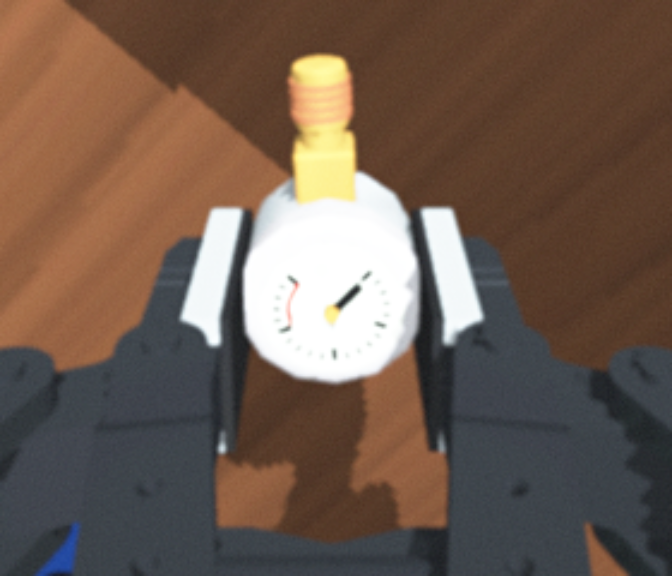

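```bash
python3 -m creep '{"translation":[[0,0,-15],[0,0,-15],[0,0,-10],[0,0,0],[0,0,0],[0,0,0]],"rotation":[[0,0,-0.14],[0,0,-0.14],[0,0,-0.14],[0,0,-0.14],[0,0,-0.14],[0,0,-0.12]],"claw":[22,22,22,22,22,22]}' 60
python3 - <<'E'
from h import *
go(467.5,-167.7,65,180)
E
```

```text
time: 7.75
tool_pos: [582.5, 355.4, 64.1]
tcp_rot: [-179.9, -0.1, -179.8]
ft_force: [0.3, -0.4, -1.3]
finger_gap: 27.8
at [582.5 355.4  64.1] [-1.7995e+02 -1.0000e-01 -1.7983e+02] gap 27.8 t 7.75
turn z rad 0.003 shift no turn [ 116.5 -522.7   -0.9] after turn [ 115.  -523.1   -0.9] untilt [-0.0009 -0.0017  0.    ]
```

```bash
python3 -m creep '{"translation":[[4,-20,0],[7,-33,0],[9,-42,0],[9,-42,0],[9,-42,0],[9,-42,0],[9,-42,0],[9,-42,0],[9,-42,0],[9,-42,0]],"rotation":[[0,0,0],[0,0,0],[0,0,0],[0,0,0],[0,0,0],[0,0,0],[0,0,0],[0,0,0],[0,0,0],[0,0,0]],"claw":[22,22,22,22,22,22,22,22,22,22]}' 60
python3 -m creep '{"translation":[[9,-42,0],[9,-42,0],[7,-32,0],[5,-16,0],[0,0,0],[0,0,0]],"rotation":[[0,0,0],[0,0,0],[0,0,0],[0,0,0],[0,0,0],[0,0,0]],"claw":[22,22,22,22,22,22]}' 60
python3 - <<'E'
from h import *
go(467.5,-167.7,-10,180)
s=snapshot("wrist"); cv2.imwrite("pics/w8.png",s["frame"][:,:,::-1])
E
```

```text
time: 8.75
tool_pos: [497.8, -34.4, 64.5]
tcp_rot: [180.0, -0.1, 179.8]
ft_force: [1.4, -0.6, 0.0]
finger_gap: 27.5
time: 9.35
tool_pos: [468.3, -164.6, 64.7]
tcp_rot: [179.9, -0.1, 179.8]
ft_force: [-0.4, 0.0, -1.5]
finger_gap: 27.9
at [ 468.3 -164.6   64.7] [ 1.7995e+02 -6.0000e-02  1.7977e+02] gap 27.9 t 9.35
turn z rad -0.004 shift no turn [ 0.7 -3.1 74.7] after turn [ 0.8 -3.1 74.7] untilt [ 0.0009 -0.0011 -0.    ]
```

View pics/w8.png

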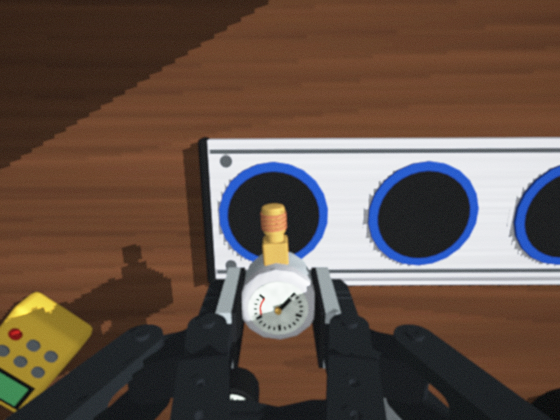

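The wrist view shows gauge_28 held level. Pad 4's ring is at about (273,214), pad 3 is at (422,213), and the manometer is at the lower left. I'll check the pad position from this closer view.

```bash
cat >> h.py <<'E'
def pads(name="wrist"):
    s=snapshot(name); hsv=cv2.cvtColor(s["frame"],cv2.COLOR_RGB2HSV)
    m=cv2.inRange(hsv,(100,130,60),(130,255,255))
    n,l,st,ce=cv2.connectedComponentsWithStats(m)
    for i in range(1,n):
        if st[i][4]<300: continue
        w=np.array([ray(s,*p[0],15)[:2] for p in cv2.convexHull(cv2.findNonZero((l==i).astype(np.uint8)))],np.float32)
        if len(w)>5: print("blue",st[i],np.round(cv2.minEnclosingCircle(w)[0],1),round(cv2.minEnclosingCircle(w)[1],1),[np.round(q,1) for q in cv2.fitEllipse(w)[:2]])
E
python3 - <<'E'
from h import *
pads()
E
```

```text
blue [ 367  161  110  103 2792] [464.9 -69.2] 35.5 [array([464.9, -69.3]), array([70.3, 70.7])]
blue [ 218  162  109   99 2418] [ 464.9 -166.6] 35.4 [array([ 464.9, -166.6]), array([70.1, 70.4])]
blue [ 513  166   47   98 1388] [466.3  20. ] 34.4 [array([465.3,  24.1]), array([66.1, 69.2])]
```

```bash
python3 - <<'E'
from h import *
s=snapshot("wrist"); print(ray(s,279,305,119), sense()["tool_pos"])
E
```

```text
[ 467.09927503 -162.24588404  119.        ] [ 468.84800617 -163.81298128   65.03696465]
```

```bash
python3 -m creep '{"translation":[[1,-3,10],[0,0,20],[0,0,20],[0,0,15],[0,0,8],[0,0,3],[0,0,0],[0,0,0]],"rotation":[[0,0,0],[0,0,0],[0,0,0],[0,0,0],[0,0,0],[0,0,0],[0,0,0],[0,0,0]],"claw":[22,22,22,22,22,22,22,22]}' 60
python3 - <<'E'
from h import *
go(467.5,-167,-17,180)
E
```

```text
time: 10.3
tool_pos: [468.5, -168.2, -9.8]
tcp_rot: [-180.0, 0.1, 179.9]
ft_force: [0.3, 0.1, -1.1]
finger_gap: 27.8
at [ 468.5 -168.2   -9.8] [-1.7997e+02  7.0000e-02  1.7985e+02] gap 27.8 t 10.3
turn z rad -0.003 shift no turn [1.  1.2 7.2] after turn [1.  1.2 7.2] untilt [-0.0006  0.0012 -0.    ]
```

```bash
python3 -m creep '{"translation":[[0,0,2],[0,0,2],[0,0,2],[0,0,1],[0,0,0]],"rotation":[[0,0,0],[0,0,0],[0,0,0],[0,0,0],[0,0,0]],"claw":[22,22,22,22,22]}' 60
python3 - <<'E'
from h import *
go(467.5,-167,-17,180)
s=snapshot("wrist"); cv2.imwrite("pics/w9.png",s["frame"][:,:,::-1])
E
```

```text
time: 10.8
tool_pos: [467.8, -168.0, -17.1]
tcp_rot: [-180.0, -0.0, 179.8]
ft_force: [-2.8, 1.1, 5.1]
finger_gap: 27.8
at [ 467.8 -168.   -17.1] [-1.8000e+02 -1.0000e-02  1.7984e+02] gap 27.8 t 10.8
turn z rad -0.003 shift no turn [ 0.3  1.  -0.1] after turn [ 0.3  1.  -0.1] untilt [-0.     -0.0001  0.    ]
```

View pics/w9.png

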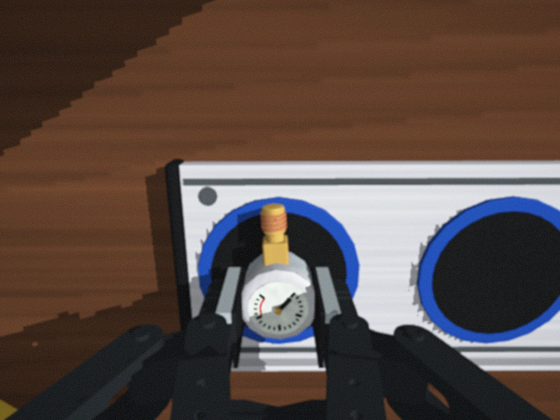

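The gauge is touching the pad, with a reaction of about 5 N. Releasing and lifting.

```bash
python3 -m creep '{"translation":[[0,0,0],[0,0,0],[0,0,0],[0,0,-10],[0,0,-20],[0,0,-30],[0,0,-40],[0,0,-40]],"rotation":[[0,0,0],[0,0,0],[0,0,0],[0,0,0],[0,0,0],[0,0,0],[0,0,0],[0,0,0]],"claw":[32,42,50,60,70,75,75,75]}' 60
python3 - <<'E'
from h import *
gauge(37,23,[467,-167,37],rad=60,fn="pics/w10.png")
go(618,-203,100,-148)
E
```

```text
time: 11.65
tool_pos: [467.3, -167.7, 124.2]
tcp_rot: [180.0, -0.0, 179.8]
ft_force: [1.0, -0.5, 0.2]
finger_gap: 74.8
dial circ [ 469.1 -167.1] 46.7 ell [ 469.6 -166.5] [88.5 94.8] stem [ 447.4 -167.8] px 4339 [269 164  15  20 245] dist 22.2 gauge x yaw 3.6
at [ 471.4 -169.6  132.4] [-179.75    0.53  179.85] gap 75.1 t 11.7
turn z rad -0.561 shift no turn [-146.7  -33.    32.4] after turn [-106.6 -106.    32.4] untilt [-0.0044  0.0092 -0.    ]
```

View pics/w10.png

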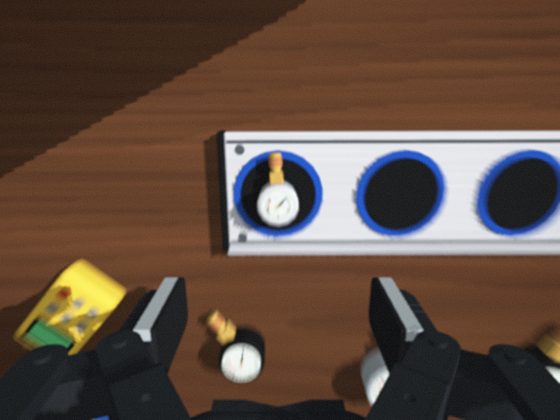

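```bash
python3 -m creep '{"translation":[[0,0,0],[0,0,8],[0,0,8],[0,0,8],[-25,-25,0],[-35,-35,0],[-30,-30,0],[-16,-16,0],[0,0,0],[0,0,0]],"rotation":[[0,0,-0.14],[0,0,-0.14],[0,0,-0.14],[0,0,-0.14],[0,0,0],[0,0,0],[0,0,0],[0,0,0],[0,0,0],[0,0,0]],"claw":[75,75,75,75,75,75,75,75,75,75]}' 60
python3 - <<'E'
from h import *
gauge(26,9,[618,-203,26],rad=60,fn="pics/w11.png")
go(618,-203,100,-148)
E
```

```text
time: 12.7
tool_pos: [613.7, -201.7, 98.2]
tcp_rot: [180.0, -0.0, -148.1]
ft_force: [-0.6, 0.1, 0.5]
finger_gap: 75.0
dial circ [ 615.6 -199.3] 17.8 ell [ 615.7 -199.3] [35.3 35.5] stem [ 592.9 -215.9] px 1822 [265 154  20  30 473] dist 28.2 gauge x yaw 36.0
at [ 613.2 -201.6   98.3] [ 1.7996e+02 -3.0000e-02 -1.4807e+02] gap 75.1 t 12.75
turn z rad -0.001 shift no turn [-3.4 -3.7 -1.7] after turn [-3.3 -3.7 -1.7] untilt [ 0.0007 -0.0005 -0.    ]
```

View pics/w11.png

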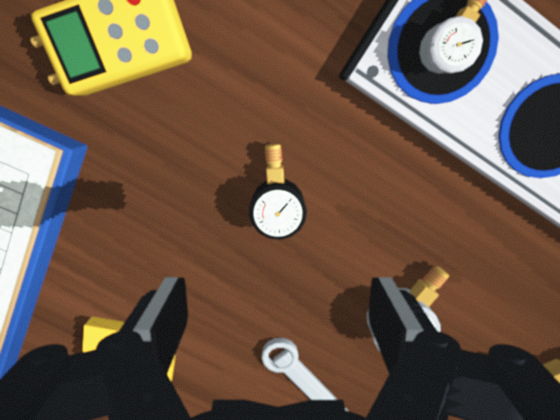

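```bash
python3 -m creep '{"translation":[[-3,0,15],[0,0,30],[0,0,35],[0,0,25],[0,0,15],[0,0,8],[0,0,4],[0,0,0],[0,0,0]],"rotation":[[0,0,0],[0,0,0],[0,0,0],[0,0,0],[0,0,0],[0,0,0],[0,0,0],[0,0,0],[0,0,0]],"claw":[75,75,75,75,75,75,65,58,55]}' 60
python3 - <<'E'
from h import *
gauge(26,9,[616,-200,26],rad=90,fn="pics/w12.png")
go(616,-200,-34,-148)
E
```

```text
time: 13.65
tool_pos: [617.5, -200.7, -32.1]
tcp_rot: [-179.9, 0.1, -148.1]
ft_force: [0.8, 0.8, -0.5]
finger_gap: 55.1
dial circ [ 616.3 -199.1] 17.7 ell [ 616.3 -199.2] [34.3 35.4] stem [ 597.2 -213.5] px 5493 [ 257  222   36   33 1000] dist 23.9 gauge x yaw 37.0
at [ 617.6 -200.7  -32. ] [-1.7988e+02  8.0000e-02 -1.4807e+02] gap 54.7 t 13.7
turn z rad -0.001 shift no turn [1.  1.4 2. ] after turn [0.9 1.4 2. ] untilt [-0.0021  0.0015 -0.    ]
```

View pics/w12.png

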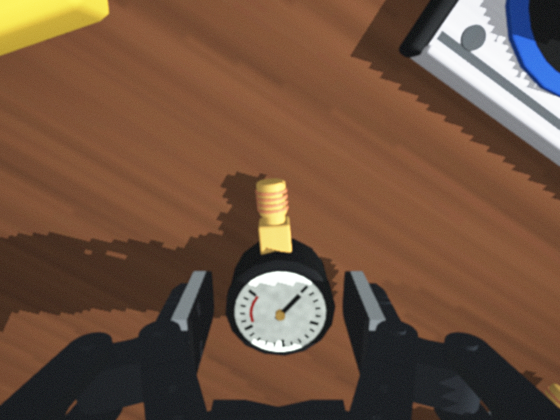

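Gauge_40 sits between the fingers, with its dial at (280,310). Closing, lifting and turning.

```bash
python3 -m creep '{"translation":[[0,0,0],[0,0,0],[0,0,0],[0,0,0],[0,0,0],[0,0,0],[0,0,0]],"rotation":[[0,0,0],[0,0,0],[0,0,0],[0,0,0],[0,0,0],[0,0,0],[0,0,0]],"claw":[48,43,38,34,32,32,32]}' 60
python3 -m creep '{"translation":[[0,0,-6],[0,0,-15],[0,0,-25],[0,0,-25],[0,0,-20],[0,0,-5],[0,0,0]],"rotation":[[0,0,0],[0,0,0],[0,0,0.14],[0,0,0.14],[0,0,0.14],[0,0,0.14],[0,0,0]],"claw":[32,32,32,32,32,32,32]}' 60
python3 - <<'E'
from h import *
go(468,-71,60,180)
E
```

```text
time: 14.4
tool_pos: [617.0, -200.5, -32.5]
tcp_rot: [-179.9, 0.0, -148.1]
ft_force: [-0.7, 0.7, 5.8]
finger_gap: 39.3
time: 15.1
tool_pos: [617.7, -200.8, 65.3]
tcp_rot: [-179.9, 0.2, 179.7]
ft_force: [-0.0, 0.5, -1.0]
finger_gap: 38.9
at [ 617.7 -200.8   65.3] [-179.92    0.2   179.71] gap 38.9 t 15.1
turn z rad -0.005 shift no turn [150.4 129.    5.3] after turn [149.7 129.8   5.3] untilt [-0.0014  0.0035 -0.    ]
```

```bash
python3 -m creep '{"translation":[[13,11,0],[25,22,0],[32,27,0],[32,27,0],[27,24,0],[16,14,10],[6,5,20],[0,0,15],[0,0,5],[0,0,0]],"rotation":[[0,0,0],[0,0,0],[0,0,0],[0,0,0],[0,0,0],[0,0,0],[0,0,0],[0,0,0],[0,0,0],[0,0,0]],"claw":[32,32,32,32,32,32,32,32,32,32]}' 60
python3 - <<'E'
from h import *
go(466.2,-70.7,-17.5,180)
s=snapshot("wrist"); cv2.imwrite("pics/w13.png",s["frame"][:,:,::-1])
E
```

```text
time: 16.1
tool_pos: [464.8, -69.6, 11.6]
tcp_rot: [180.0, -0.1, 180.0]
ft_force: [0.3, 0.8, -0.9]
finger_gap: 39.2
at [464.8 -69.6  11.6] [ 1.7997e+02 -1.2000e-01  1.7998e+02] gap 39.2 t 16.1
turn z rad -0.0 shift no turn [-1.4 -1.1 29.1] after turn [-1.4 -1.1 29.1] untilt [ 0.0005 -0.002  -0.    ]
```

View pics/w13.png

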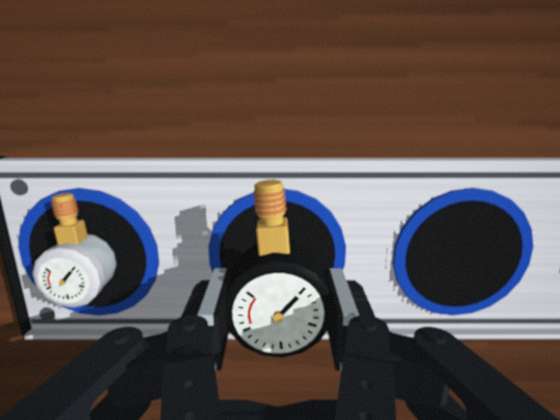

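```bash
python3 -m creep '{"translation":[[-1,-1,8],[0,0,8],[0,0,6],[0,0,3],[0,0,2],[0,0,1],[0,0,0],[0,0,0]],"rotation":[[0,0,0],[0,0,0],[0,0,0],[0,0,0],[0,0,0],[0,0,0],[0,0,0],[0,0,0]],"claw":[32,32,32,32,32,32,32,32]}' 60
python3 - <<'E'
from h import *
go(466.2,-70.7,-17.5,180)
E
```

```text
time: 16.95
tool_pos: [466.9, -70.9, -15.4]
tcp_rot: [-180.0, 0.0, 179.8]
ft_force: [1.0, -0.8, -1.0]
finger_gap: 38.9
at [466.9 -70.9 -15.4] [-1.7999e+02  2.0000e-02  1.7984e+02] gap 38.9 t 16.95
turn z rad -0.003 shift no turn [0.7 0.2 2.1] after turn [0.7 0.2 2.1] untilt [-0.0001  0.0004 -0.    ]
```

```bash
python3 -m creep '{"translation":[[0,0,1],[0,0,1],[0,0,0],[0,0,0]],"rotation":[[0,0,0],[0,0,0],[0,0,0],[0,0,0]],"claw":[32,32,32,32]}' 60

```

```text
time: 17.35
tool_pos: [466.7, -70.8, -17.6]
tcp_rot: [-180.0, 0.0, 179.8]
ft_force: [0.3, -0.2, -0.6]
finger_gap: 39.1
```

```bash
python3 -m creep '{"translation":[[0,0,1],[0,0,0],[0,0,0]],"rotation":[[0,0,0],[0,0,0],[0,0,0]],"claw":[32,32,32]}' 60

```

```text
time: 17.65
tool_pos: [466.8, -70.8, -17.6]
tcp_rot: [-180.0, -0.0, 179.8]
ft_force: [-5.6, 1.8, 11.2]
finger_gap: 39.3
```

Contact at 11 N. Releasing, lifting and moving on to gauge_50.

```bash
python3 -m creep '{"translation":[[0,0,0],[0,0,0],[0,0,0],[0,0,-10],[0,0,-20],[0,0,-30],[0,0,-30],[0,0,-25],[0,0,0]],"rotation":[[0,0,0],[0,0,0],[0,0,0],[0,0,0],[0,0,0],[0,0,0],[0,0,0],[0,0,0],[0,0,0]],"claw":[44,52,60,70,80,82,82,82,82]}' 60
python3 - <<'E'
from h import *
go(645,-60,100,179.5)
s=snapshot("wrist"); cv2.imwrite("pics/w14.png",s["frame"][:,:,::-1])
E
```

```text
time: 18.55
tool_pos: [469.9, -71.6, 101.5]
tcp_rot: [-179.9, 0.4, 179.8]
ft_force: [0.6, -0.1, 0.4]
finger_gap: 82.1
at [469.9 -71.6 101.5] [-179.89    0.44  179.84] gap 82.1 t 18.55
turn z rad 0.006 shift no turn [-175.1   12.1    1.5] after turn [-175.    13.2    1.5] untilt [-0.002   0.0076 -0.    ]
```

View pics/w14.png

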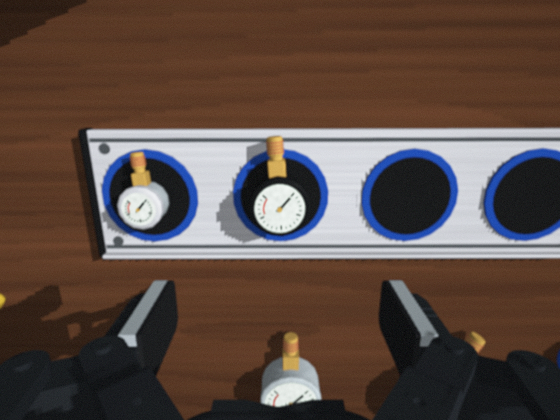

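```bash
python3 -m creep '{"translation":[[-20,1,0],[-35,3,0],[-42,3,0],[-40,3,0],[-25,2,0],[-13,1,0],[0,0,0],[0,0,0]],"rotation":[[0,0,0],[0,0,0],[0,0,0],[0,0,0],[0,0,0],[0,0,0],[0,0,0],[0,0,0]],"claw":[84,84,84,84,84,84,84,84]}' 60
python3 - <<'E'
from h import *
gauge(29,10,[645,-60,29],rad=70,fn="pics/w15.png")
go(645,-60,100,179.5)
E
```

```text
time: 19.4
tool_pos: [640.6, -58.2, 95.0]
tcp_rot: [180.0, -0.1, 179.8]
ft_force: [-0.4, -0.0, -0.2]
finger_gap: 83.9
dial circ [643.4 -60. ] 29.0 ell [644.1 -59.6] [52.5 57.5] stem [611.2 -60. ] px 4452 [263 149  22  33 596] dist 32.8 gauge x yaw 0.7
at [640.5 -58.2  95.4] [ 1.7998e+02 -1.2000e-01  1.7984e+02] gap 84.2 t 19.45
turn z rad 0.006 shift no turn [-4.5 -1.8 -4.6] after turn [-4.5 -1.7 -4.6] untilt [ 0.0003 -0.002  -0.    ]
```

View pics/w15.png

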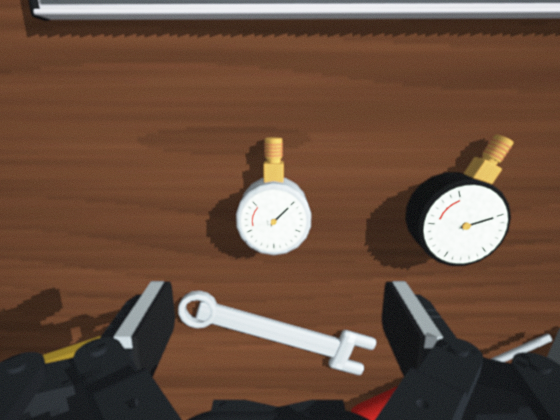

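```bash
python3 -m creep '{"translation":[[-4,-1,15],[0,0,30],[0,0,35],[0,0,25],[0,0,14],[0,0,8],[0,0,3],[0,0,0],[0,0,0]],"rotation":[[0,0,0],[0,0,0],[0,0,0],[0,0,0],[0,0,0],[0,0,0],[0,0,0],[0,0,0],[0,0,0]],"claw":[84,84,84,84,84,78,72,66,64]}' 60
python3 - <<'E'
from h import *
gauge(29,10,[645,-60,29],rad=110,fn="pics/w16.png")
go(645,-60,-34,179.5)
E
```

```text
time: 20.35
tool_pos: [647.1, -59.6, -32.0]
tcp_rot: [-180.0, 0.1, 179.8]
ft_force: [-0.1, 0.8, -0.0]
finger_gap: 64.0
dial circ [641.  -59.2] 30.3 ell [641.7 -59.9] [51.4 60.5] stem [616.  -60.2] px 14601 [ 254  205   39   38 1377] dist 25.7 gauge x yaw 0.7
at [647.1 -59.5 -32. ] [-1.7998e+02  1.5000e-01  1.7984e+02] gap 64.2 t 20.4
turn z rad 0.006 shift no turn [ 2.1 -0.5  2. ] after turn [ 2.1 -0.5  2. ] untilt [-0.0004  0.0025 -0.    ]
```

View pics/w16.png

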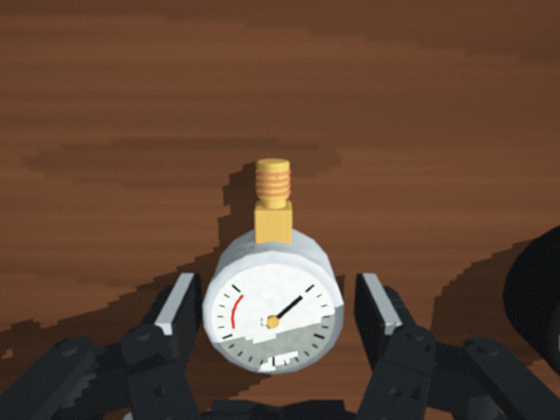

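```bash
python3 -m creep '{"translation":[[0,0,0],[0,0,0],[0,0,0],[0,0,0],[0,0,0],[0,0,0],[0,0,0]],"rotation":[[0,0,0],[0,0,0],[0,0,0],[0,0,0],[0,0,0],[0,0,0],[0,0,0]],"claw":[58,53,49,45,43,43,43]}' 60
python3 - <<'E'
from h import *
s=snapshot("wrist");cv2.imwrite("pics/w17.png",s["frame"][:,:,::-1]); print(ray(s,272,322,29))
go(466.2,23.5,-17,180)
E
```

```text
time: 21.1
tool_pos: [646.7, -59.6, -32.3]
tcp_rot: [-180.0, 0.1, 179.8]
ft_force: [-0.4, -0.2, 5.4]
finger_gap: 50.6
[647.62997782 -60.56425538  29.        ]
at [646.7 -59.6 -32.3] [-1.7997e+02  1.0000e-01  1.7984e+02] gap 50.0 t 21.15
turn z rad -0.003 shift no turn [180.7  82.6 -15.3] after turn [180.5  83.1 -15.3] untilt [-0.0005  0.0017 -0.    ]
```

View pics/w17.png

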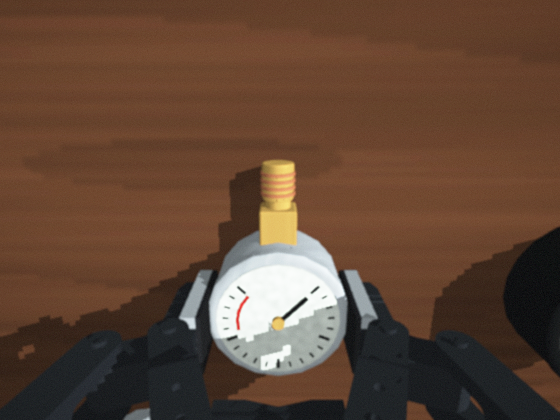

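```bash
python3 -m creep '{"translation":[[0,0,-6],[0,0,-15],[0,0,-25],[10,4,-25],[22,10,-14],[35,16,0],[38,18,0],[35,16,0],[24,11,0],[12,6,5]],"rotation":[[0,0,0],[0,0,0],[0,0,0],[0,0,0],[0,0,0],[0,0,0],[0,0,0],[0,0,0],[0,0,0],[0,0,0]],"claw":[43,43,43,43,43,43,43,43,43,43]}' 60
python3 -m creep '{"translation":[[5,2,15],[0,0,20],[0,0,15],[0,0,6],[0,0,0],[0,0,0]],"rotation":[[0,0,0],[0,0,0],[0,0,0],[0,0,0],[0,0,0],[0,0,0]],"claw":[43,43,43,43,43,43]}' 60
python3 - <<'E'
from h import *
go(465.7,23.5,-17,180)
s=snapshot("wrist");cv2.imwrite("pics/w18.png",s["frame"][:,:,::-1])
E
```

```text
time: 22.15
tool_pos: [468.6, 23.1, 47.6]
tcp_rot: [180.0, 0.1, 179.9]
ft_force: [1.1, -0.2, -0.6]
finger_gap: 50.1
time: 22.75
tool_pos: [465.7, 24.2, -8.6]
tcp_rot: [-180.0, 0.1, 179.8]
ft_force: [-0.6, -0.0, -2.0]
finger_gap: 50.3
at [465.7  24.2  -8.6] [-1.8000e+02  6.0000e-02  1.7984e+02] gap 50.3 t 22.75
turn z rad -0.003 shift no turn [-0.  -0.7  8.4] after turn [-0.  -0.7  8.4] untilt [-0.      0.0011 -0.    ]
```

View pics/w18.png

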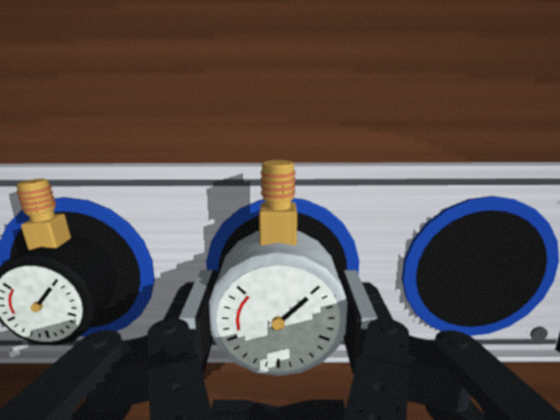

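```bash
python3 -m creep '{"translation":[[0,-1,2],[0,0,2],[0,0,2],[0,0,1],[0,0,1],[0,0,0]],"rotation":[[0,0,0],[0,0,0],[0,0,0],[0,0,0],[0,0,0],[0,0,0]],"claw":[43,43,43,43,43,43]}' 60

```

```text
time: 23.4
tool_pos: [464.8, 23.2, -17.3]
tcp_rot: [-180.0, -0.0, 179.8]
ft_force: [-2.6, -0.8, 4.6]
finger_gap: 50.4
```

Contact at 4.6 N. Releasing, then on to gauge_63 at about (650,71), with yaw near 151.

```bash
python3 -m creep '{"translation":[[0,0,0],[0,0,0],[0,0,0],[0,0,-10],[0,0,-20],[0,0,-30],[0,0,-30],[0,0,-25],[0,0,0]],"rotation":[[0,0,0],[0,0,0],[0,0,0],[0,0,0],[0,0,0],[0,0,0],[0,0,0],[0,0,0],[0,0,0]],"claw":[55,60,66,75,84,85,85,85,85]}' 60
python3 - <<'E'
from h import *
go(650,71,100,151)
E
```

```text
time: 24.3
tool_pos: [468.3, 23.0, 102.6]
tcp_rot: [-180.0, 0.5, 179.8]
ft_force: [0.8, 0.3, 0.2]
finger_gap: 84.9
at [468.3  23.  102.6] [-179.97    0.46  179.84] gap 84.9 t 24.3
turn z rad 0.503 shift no turn [-181.6   48.5    2.6] after turn [-135.7  130.1    2.6] untilt [-0.0004  0.0081 -0.    ]
```

```bash
python3 -m creep '{"translation":[[-22,6,0],[-37,10,0],[-42,11,0],[-40,10,0],[-27,7,0],[-14,4,0],[0,0,0],[0,0,0],[0,0,0]],"rotation":[[0,0,0],[0,0,0],[0,0,0],[0,0,0.12],[0,0,0.13],[0,0,0.13],[0,0,0.12],[0,0,0],[0,0,0]],"claw":[85,85,85,85,85,85,85,85,85]}' 60
python3 - <<'E'
from h import *
gauge(31,10,[650,70,31],rad=80,fn="pics/w19.png")
go(650,71,100,151)
E
```

```text
time: 25.2
tool_pos: [647.8, 63.8, 97.0]
tcp_rot: [-180.0, -0.0, 151.4]
ft_force: [0.2, -0.0, 0.2]
finger_gap: 85.0
dial circ [649.2  72.9] 29.4 ell [649.2  73. ] [58.5 58.6] stem [613.9  90.6] px 5252 [275 133  25  30 650] dist 39.5 gauge x yaw -26.6
at [647.8  63.8  97.2] [-1.7998e+02 -3.0000e-02  1.5138e+02] gap 85.0 t 25.25
turn z rad 0.007 shift no turn [ 1.5  7.4 -2.8] after turn [ 1.6  7.4 -2.8] untilt [-0.0003 -0.0006  0.    ]
```

View pics/w19.png

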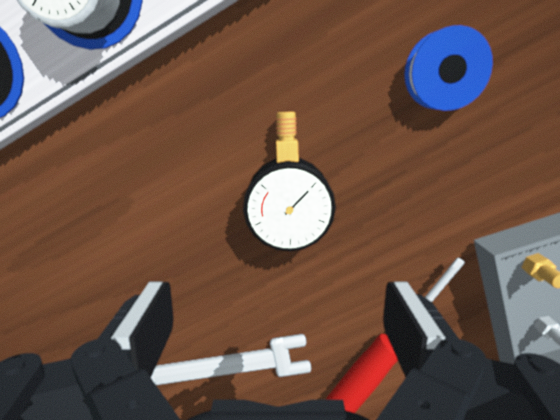

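```bash
python3 -m creep '{"translation":[[3,8,15],[0,0,25],[0,0,25],[0,0,15],[0,0,7],[0,0,0],[0,0,0]],"rotation":[[0,0,-0.03],[0,0,0],[0,0,0],[0,0,0],[0,0,0],[0,0,0],[0,0,0]],"claw":[85,85,85,85,85,85,85]}' 60
python3 - <<'E'
from h import *
gauge(31,10,[650,72,31],rad=110,fn="pics/w20.png")
go(649.4,72.5,-34,153)
E
```

```text
time: 25.95
tool_pos: [650.3, 72.4, 11.4]
tcp_rot: [180.0, 0.1, 152.9]
ft_force: [1.1, 0.5, 0.3]
finger_gap: 85.2
dial circ [649.7  72.8] 29.3 ell [649.7  72.8] [58.2 58.5] stem [615.2  89.9] px 10458 [ 259  160   34   39 1216] dist 38.5 gauge x yaw -26.4
at [650.7  72.4  11.9] [1.7994e+02 1.1000e-01 1.5293e+02] gap 85.0 t 26.0
turn z rad -0.001 shift no turn [ 1.2 -0.5 45.9] after turn [ 1.2 -0.5 45.9] untilt [0.0011 0.002  0.    ]
```

View pics/w20.png

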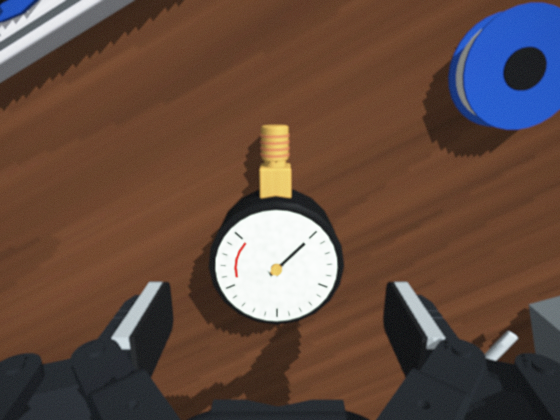

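```bash
python3 -m creep '{"translation":[[0,0,10],[0,0,15],[0,0,12],[0,0,7],[0,0,4],[0,0,0],[0,0,0],[0,0,0]],"rotation":[[0,0,0],[0,0,0],[0,0,0],[0,0,0],[0,0,0],[0,0,0],[0,0,0],[0,0,0]],"claw":[85,85,85,85,85,80,76,72]}' 60
python3 -m creep '{"translation":[[0,0,0],[0,0,0],[0,0,0],[0,0,0],[0,0,0],[0,0,0]],"rotation":[[0,0,0],[0,0,0],[0,0,0],[0,0,0],[0,0,0],[0,0,0]],"claw":[68,64,60,56,55,55]}' 70
python3 - <<'E'
from h import *
gauge(31,10,[650,72,31],rad=130,fn="pics/w21.png")
go(466.2,118.5,-17,180)
E
```

```text
time: 26.8
tool_pos: [650.2, 72.3, -36.8]
tcp_rot: [180.0, 0.1, 152.9]
ft_force: [-0.2, 0.9, 0.2]
finger_gap: 72.1
time: 27.4
tool_pos: [650.3, 72.2, -36.5]
tcp_rot: [180.0, 0.1, 152.9]
ft_force: [-1.2, -0.0, 6.2]
finger_gap: 61.9
dial circ [650.2  73.2] 29.1 ell [650.1  73.2] [57.6 58.2] stem [619.   88.8] px 17323 [ 255  201   45   34 1388] dist 34.7 gauge x yaw -26.6
at [650.3  72.2 -36.4] [1.7997e+02 8.0000e-02 1.5291e+02] gap 62.4 t 27.45
turn z rad -0.473 shift no turn [185.  -42.6 -19.4] after turn [184.1  46.3 -19.4] untilt [0.0006 0.0014 0.    ]
```

View pics/w21.png

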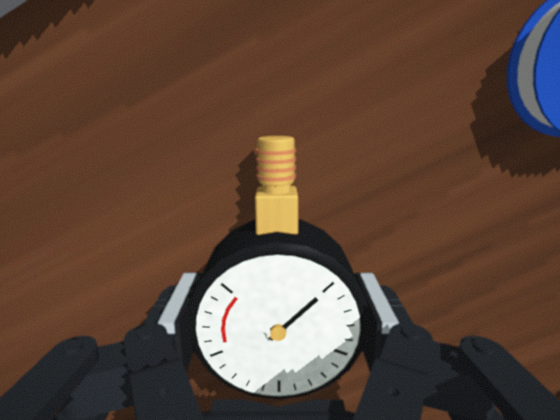

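```bash
python3 -m creep '{"translation":[[0,0,-6],[0,0,-15],[0,0,-25],[0,0,-25],[0,0,-15],[0,0,-9],[0,0,0],[0,0,0]],"rotation":[[0,0,0],[0,0,0],[0,0,-0.12],[0,0,-0.12],[0,0,-0.12],[0,0,-0.11],[0,0,0],[0,0,0]],"claw":[55,55,55,55,55,55,55,55]}' 70
python3 - <<'E'
from h import *
go(466.2,119,20,180)
E
```

```text
time: 28.25
tool_pos: [649.5, 72.3, 57.8]
tcp_rot: [180.0, 0.0, 179.7]
ft_force: [0.3, 0.5, -2.7]
finger_gap: 62.4
at [649.5  72.3  57.8] [1.8000e+02 2.0000e-02 1.7965e+02] gap 62.4 t 28.25
turn z rad -0.006 shift no turn [183.6  45.6  37.8] after turn [183.3  46.7  37.8] untilt [0.0001 0.0004 0.    ]
```

```bash
python3 -m creep '{"translation":[[15,4,0],[30,8,0],[38,9,0],[38,9,0],[32,8,0],[20,5,0],[10,3,5],[0,0,15],[0,0,15],[0,0,5]],"rotation":[[0,0,0],[0,0,0],[0,0,0],[0,0,0],[0,0,0],[0,0,0],[0,0,0],[0,0,0],[0,0,0],[0,0,0]],"claw":[55,55,55,55,55,55,55,55,55,55]}' 70
python3 - <<'E'
from h import *
go(466.2,119,-20,180)
s=snapshot("wrist");cv2.imwrite("pics/w22.png",s["frame"][:,:,::-1])
E
```

```text
time: 29.25
tool_pos: [465.2, 118.5, 15.2]
tcp_rot: [-180.0, -0.2, 179.7]
ft_force: [0.4, 0.6, -2.0]
finger_gap: 62.1
at [465.2 118.5  15.2] [-179.97   -0.18  179.74] gap 62.1 t 29.25
turn z rad -0.005 shift no turn [-1.   0.6 35.2] after turn [-1.   0.5 35.2] untilt [-0.0005 -0.0031  0.    ]
```

View pics/w22.png

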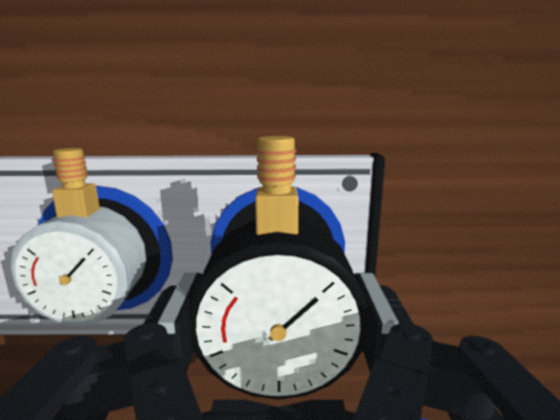

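```bash
python3 -m creep '{"translation":[[0,0,8],[0,0,10],[0,0,8],[0,0,4],[0,0,2],[0,0,1],[0,0,0],[0,0,0]],"rotation":[[0,0,0],[0,0,0],[0,0,0],[0,0,0],[0,0,0],[0,0,0],[0,0,0],[0,0,0]],"claw":[55,55,55,55,55,55,55,55]}' 70
python3 - <<'E'
from h import *
go(466.2,119,-21.5,180)
E
```

```text
time: 30.1
tool_pos: [467.0, 118.8, -15.2]
tcp_rot: [180.0, 0.0, 179.8]
ft_force: [-0.3, 0.6, -2.2]
finger_gap: 62.2
at [467.  118.8 -15.2] [1.8000e+02 4.0000e-02 1.7984e+02] gap 62.2 t 30.1
turn z rad -0.003 shift no turn [0.8 0.2 6.3] after turn [0.8 0.2 6.3] untilt [0.0001 0.0007 0.    ]
```

```bash
python3 -m creep '{"translation":[[1,0,2],[0,0,2],[0,0,1],[0,0,1],[0,0,0],[0,0,0]],"rotation":[[0,0,0],[0,0,0],[0,0,0],[0,0,0],[0,0,0],[0,0,0]],"claw":[55,55,55,55,55,55]}' 70

```

```text
time: 30.7
tool_pos: [465.6, 118.8, -21.5]
tcp_rot: [-180.0, -0.0, 179.8]
ft_force: [-2.1, -0.1, 1.7]
finger_gap: 62.3
```

```bash
python3 -m creep '{"translation":[[0,0,0],[0,0,0],[0,0,0],[0,0,-10],[0,0,-20],[0,0,-40],[0,0,-45],[0,0,-45],[0,0,-20],[0,0,0]],"rotation":[[0,0,0],[0,0,0],[0,0,0],[0,0,0],[0,0,0],[0,0,0],[0,0,0],[0,0,0],[0,0,0],[0,0,0]],"claw":[66,70,76,82,85,85,85,85,85,85]}' 60
python3 -m creep '{"translation":[[0,-30,0],[0,-45,0],[0,-45,0],[0,-20,0],[0,0,0],[0,0,0],[0,0,0]],"rotation":[[0,0,0],[0,0,0],[0,0,0],[0,0,0],[0,0,0],[0,0,0],[0,0,0]],"claw":[85,85,85,85,85,85,85]}' 60
python3 - <<'E'
from h import *
s=snapshot("wrist");cv2.imwrite("pics/w23.png",s["frame"][:,:,::-1])
t=snapshot("top");cv2.imwrite("pics/t23.png",t["frame"][:,:,::-1])
t=snapshot("scene");cv2.imwrite("pics/s23.png",cv2.resize(t["frame"][140:260,200:360][:,:,::-1],None,fx=5,fy=5,interpolation=cv2.INTER_CUBIC))
pads()
for h,zs,y in ((22,8,-167),(26,9,-71),(29,10,23),(31,10,118)): gauge(h+15,zs+15,[466,y,h+15],rad=45)
E
```

```text
time: 31.7
tool_pos: [468.6, 119.2, 163.9]
tcp_rot: [179.9, 0.5, 179.8]
ft_force: [0.3, 0.5, 0.2]
finger_gap: 85.0
time: 32.4
tool_pos: [464.9, -20.3, 157.9]
tcp_rot: [180.0, -0.0, 179.9]
ft_force: [-0.1, 0.7, 0.2]
finger_gap: 85.0
blue [  74  147   80   77 1378] [ 464.9 -166.1] 35.3 [array([ 464.9, -166. ]), array([69.7, 70.5])]
blue [ 183  147   79   76 1309] [465.  -68.7] 35.3 [array([464.9, -68.8]), array([69.7, 70.1])]
blue [393 147  38  74 505] [463.9 109.7] 33.6 [array([464.6, 111.9]), array([55.7, 66.2])]
blue [291 148  29  70 443] [462.8  12.8] 31.8 [array([464.1,  13.2]), array([40.7, 60.7])]
blue [340 148  30  61 411] [458.5  45.4] 28.9 [array([459.2,  44.5]), array([33.1, 56. ])]
blue [ 470  303   59   52 1773] [615.  205.9] 32.8 [array([615. , 206.1]), array([53.8, 66.5])]
dial circ [ 464.6 -162.1] 19.4 ell [ 464.7 -162.7] [30.8 39. ] stem [ 446.7 -168.3] px 1261 [ 96 159  18  17 240] dist 18.8 gauge x yaw 17.5
dial circ [465.9 -69.7] 17.6 ell [465.9 -69.8] [34.9 35. ] stem [440.1 -71.9] px 1341 [207 150  19  20 293] dist 25.9 gauge x yaw 4.7
dial circ [467.5  23. ] 38.2 ell [468.4  23. ] [64.4 76.8] stem [436.1  24.9] px 4209 [322 151  18  10 163] dist 32.4 gauge x yaw -3.3
dial circ [465.1 120.6] 29.2 ell [465.1 120.5] [58.  58.3] stem [434.  122.7] px 3771 [438 151  18   4  52] dist 31.2 gauge x yaw -3.9
```

View pics/w23.png

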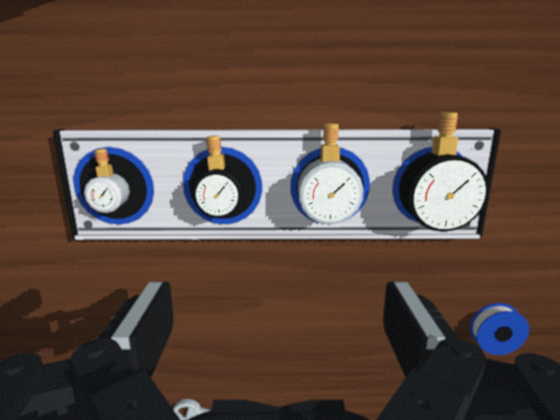

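View pics/s23.png

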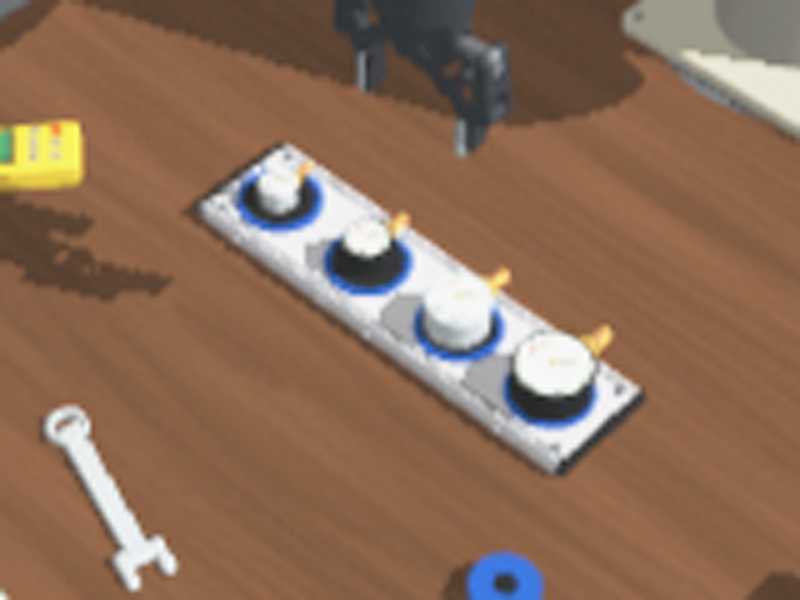

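View pics/t23.png

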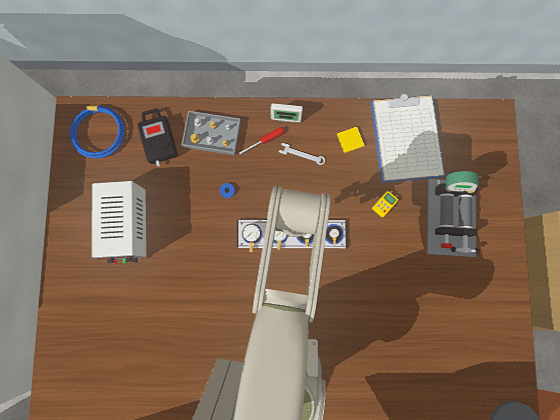

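The wrist view shows all four dials on their pads, at (103,193), (217,196), (331,193) and (449,194), with stems pointing off the front edge. In the top view the manometer is still at (385,203), and the smallest gauge is on the pump side. Handing in.

```bash
python3 -c "
from bench import *
s=sense(); print(s['time'],abs(s['qd']).max()); print(hand_in())"
```

```text
32.8 0.3324251492628724
the job is handed in; nothing more can be done
None
```

All four gauges are on their pads in size order, and I handed the job in at 32.8 s. With the pump on the right (−y), gauge_28 is on pad_4, gauge_40 on pad_3, gauge_50 on pad_2 and gauge_63 on pad_1. They are dial up, with the stems off the front edge, and each was lowered onto its pad before release. At the end the gripper was clear of everything, and the manometer was still at the same pixel in the top view.

**Last checks:**
- **Clean fits:** In the last wrist picture, gauge_40 and gauge_63 were about 1–2 mm from their pad centres.
- **Merged masks:** The masks for gauge_28 and gauge_50 merged with the case or strip. From release positions and hand-read pixels they are about 2–4 mm off centre, within the 13 mm allowed. The 17.5° angle the mask gave for gauge_28 is distorted in the same way; in the picture its stem is square.
- **Light contact:** Gauge_63 was released on only a light touch, a force change of about 4 N.
- **Stem angles:** These read about 3–5° off square on the other three, against a limit of 0.4 rad (23°).

**Disagreements:**
- **Finger length:** The fingertips were about 40 mm short of the reported TCP, so my first grasp closed above gauge_28 without touching it. I worked with TCP heights below zero from then on.
- **Camera agreement:** The top and wrist cameras differed by about 2–5 mm, so I went mostly by the wrist camera, or a value between the two.

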